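# Air-blast the block plane in the dust box

## Task

Give the block plane a blast of air in the plywood dust box: slide it right back against the box's rear wall, and put the glue bottle that blocks the swing of one of the doors aside, standing on the table. Then shut the rebated door first and the lipped door last, so that the lip laps over the rebate, and only with both doors fully shut press the palm button of the air valve on the roof down through its light first stop to its firm second stop, keep it there for about a second and let it come right up again. Leave the spray bottle, the basket and the small glue cup standing where they are.

Things in the scene. Friction and masses are not known exactly. Their poses are not given: they have to be found in the camera images.
- dust_box: fixed plywood box, 310 mm wide (its y) x 176 deep (its x), roof top 200 mm above the table. Origin on the table; +x to its rear, +y to its left seen from the front. Open front plane at x = -90 mm, rear wall's inner face at x = +76. Inside: y -145 to +145, from the floor 34 mm above the table to the roof's underside at 188; floor, sides and roof begin at the front plane. Place and yaw vary
- block_plane: metal block plane, 156 mm long (own y), 42 wide (x), 60 high, 0.5 to 0.8 kg; origin under the middle of its sole. On the box floor, toe (own -y end) sticking 35 to 60 mm out of the front plane. Toe: sole plate 12 mm high to y = -78 mm; on it a knob, 22 mm diameter, axis at y = -52, 12 to 36 mm above the sole. Home: heel on the rear wall, origin at box x = -2 mm (up to 8 mm short is fine)
- glue_bottle: round yellow glue bottle with black cap, standing; origin in the middle of its underside, z up; 124 mm high, 0.14 kg: body 54 mm diameter, cap 30 mm diameter from 94 mm to the top. In the swing of one of the doors (either), 80 to 105 mm in front of the front plane. Else the table is clear from x = 0.40 on, between a 0.3 m high chest at y > 0.36 and its edge at y = -0.42
- tuner_tin: round flat tin with a blue lid, 72 mm diameter, 28 mm high, origin in the middle of its underside; it stands in the swing of the other door, which passes over it. It may stay or be moved
- rebated_door (a joint): left door (hinge at box +y), no handle, rad: 0 shut, grows opening to the front, up to 2.05; starts 1.65 to 1.95 and stays where left (friction 0.06 N m). 16 mm thick, 37 to 190 mm above the table; 140 mm full thickness from the hinge, then a 16 mm tongue of only the inner 8 mm (the rebate). Shut, its inner face lies on the front plane. Counts as shut below 0.05
- lipped_door (a joint): right door (hinge at box -y); dark upright pull bar 20 mm proud, 131 mm from the hinge, 95 to 133 mm above the table. Height, thickness, friction, joint as the other door. 142 mm full thickness from the hinge, then a 16 mm lip of only the outer 6 mm that laps over the tongue; shut first, it keeps the other door from shutting. Counts as shut below 0.05
- rebated_door_face (a point): point on the outer face of the rebated door (the face towards the robot when shut), 105 mm from the hinge, at half height (113 mm); its x axis points through the door from the outer to the inner face, z up
- lipped_door_face (a point): the same point on the lipped door, 105 mm from its hinge; its x axis points through the door from the outer to the inner face, z up
- rebated_door_hinge (a point): on the rebated door's hinge axis, at half height of the door (box x -90 mm, y +150 mm)
- lipped_door_hinge (a point): on the lipped door's hinge axis, at half height of the door (box x -90 mm, y -150 mm)
- button_top (a point): middle of the top of the round black palm button (64 mm diameter) on the box's roof; at rest about 297 mm above the table; moves straight down with it, 24 mm in all
- light_stage (a joint): first part of the button's travel (a breath of air), m: 0 up, 0.014 at the light first stop; it takes about 2.5 N at the top, 4.5 N just before the stop
- firm_stage (a joint): second part of the button's travel (full blast), m: 0 until pressed past the first stop, 0.010 at the firm second stop; it starts to give at about 9.5 N and takes about 14.5 N at the stop; both springs bring the button back up when let go
- spray_bottle: green spray bottle with black head, about 97 x 113 mm, 176 mm high, standing to the left of the box; origin in the middle of its underside. Leave it
- red_basket: red slotted basket with white rim, 134 x 184 x 66 mm (own x, y, z), to the right of the box; origin in the middle of its underside. Leave it
- glue_cup: small clear glue cup with a stirring stick, 60 x 82 x 73 mm, on the table to the left in front of the box; origin in the middle of its underside. Leave it
There are look-alikes about, which are no part of the job. What is shaped like the glue_bottle but green is not meant.

How it is judged:
By the outcome, as a careful person would: the job done as asked, in the order asked, and still so for the second after the job is handed in, with the robot touching nothing.
It also fails if it takes over 72 s, if anything falls off the work surface, if the arm or the gripper's body presses on something with over 40 N, if the wrist force passes 120 N, or if a joint passes its speed limit or range.

## Robot

A 7-joint arm with a two-finger parallel gripper is mounted at the origin on a cart in front of the work surface, level with it; the furniture and walls round the work are solid. World frame = base frame: x ahead of the robot, y to its left, z up, the work surface at z = 0. Lengths are in m, angles in rad, forces in N, time in s.
With the tool pointing down it reaches from about 0.4 to 0.85 m from the base axis. Payload 4.5 kg.
Tool frame: the origin (TCP) lies between the finger pads; the fingertips stand 11 mm ahead of it and the grasp point (between the pads) lies 8 mm behind it (r.tip_reach is the distance from the TCP to the fingertips, in m); x points along the fingers, y is the direction in which the jaws open and shut, and the axes are right-handed (so a half turn about x gives the same grasp; the last joint's range is limited). The gripper opens to 88 mm and grips with 3 to 60 N. Pads are 18 mm wide; open, the fingers measure 123 mm over their backs; the gripper's body (75 mm by 187 mm) begins 45 mm behind the grasp point.
Start: joints at [-1.171, 0.689, -0.195, 1.565, 0.157, 0.902, -0.215], TCP at [0.224, 0.584, 0.25] pointing down, gripper open.
Joint ranges: [-3.01, 3.01], [-0.46, 2.08], [-1.47, 1.51], [0.13, 2.56], [-1, 4.14], [0.04, 2.09], [-2.66, 2.66]. Speed limits (rad/s): [2.57, 2.57, 3.14, 3.14, 3.14, 3.14, 3.14].

## Interface

Orientations are given as a unit quaternion [x, y, z, w].
In Python, from plant import r gives the robot as it stands.
- The arm moves only by the tool drive_tool, never from a script. Its argument "deltas" is a list of rows, each a list of 3 entries, a list of its own where there are three numbers: the turn, a rotation vector about the tool's x, y, z in degrees, then the shift along the tool's x, y, z in cm, then the finger opening in cm, from 0 to 8.81. A call has 1 to 12 rows; each row shifts and turns the commanded pose from where the row before left it, along the tool's axes as they then stand; what a row does not reach is not made up. A row lasts 1/12 s, in which the tool goes at most 41.7 mm and 7.16 degrees, less where a joint would pass 70% of its speed; a pose out of reach is approached as far as the arm can. A call is refused whole if a number of a shift passes 4.17 or a number of a turn 7.16, either way. A call with a gripper value outside its range is refused whole. The fingers move at their own pace and stop on an object; "force" is the grip in N (left out, the last holds). Time passes only in rows, so rows that do not move let the fingers close. It gives the time, the measured TCP pose, the force and the opening at its end, in the units of the state.
- r.get_state(): the state, without advancing time (a new reading comes with each control period).
- r.snapshot(name): name is "side" or "top"; returns a dict with "color" (400x640x3 uint8, red, green, blue), "fov_y" (degrees; the focal length in pixels is half the picture's height over the tangent of half this angle, whatever the lens; pixels are square), "cx", "cy" (the principal point, pixels), "extrinsics" (4x4, takes a point from world to camera coordinates). Camera axes: x right, y up, looking along -z (the intrinsics and any distortion apply to the point x, -y, -z); pixel columns grow to the right and rows downward; lengths in m; the calibration is good to about 2 mm. A picture is of the moment at which its call begins. There is no depth.
- r.finish_job(): hands the job in, once; it reports no verdict.
The state is a dict: "clock": time; "q": joint angles; "qd": joint speeds; "joint_torque": joint torques, N m; "tool_pos": TCP position; "eef_rot": TCP orientation; "contact_force": force on the tool from outside, world axes, zero at the start; "moment": the same for the moment, N m; "opening": opening from 0.0 (shut) to 1.0 (fully open).
Only numpy, scipy, OpenCV 4.12 (cv2) and the standard library are available. Lean on these libraries where they do the work, as an engineer would, in place of code of your own. Each camera call takes 0.05 s, during which the arm holds its last target. There are 200 camera calls.

## Working session

There is one attempt and no reset: what is moved stays moved. The work goes in short steps, Python scripts to look and compute and a tool call to move; the robot and the scene stay as the last step left them, time stands still between calls to the robot, and variables do not carry over. Pictures are saved under pics/ and viewed, about 8 in all and at most 12, crops included, and the job is handed in when it is done.

Besides the shell and the picture viewer there is one more tool, called in YAML: its name, and indented under it one key for each argument. drive_tool: Moves the arm, as the interface text tells. Its arguments: {"type":"object","properties":{"deltas":{"type":"array","items":{"type":"array"}},"force":{"type":"number"}},"required":["deltas"]}

```bash
mkdir -p pics; ls
cat > h.py <<'E'
import numpy as np, cv2
from plant import r
from scipy.spatial.transform import Rotation as R
def cam(n):
    s=r.snapshot(n); c=s["color"]; f=c.shape[0]/2/np.tan(np.radians(s["fov_y"])/2)
    return dict(im=cv2.cvtColor(np.asarray(c),cv2.COLOR_RGB2BGR),f=f,cx=s["cx"],cy=s["cy"],E=np.array(s["extrinsics"]),s=s)
def ray(c,u,v):
    d=np.array([(u-c["cx"])/c["f"],-(v-c["cy"])/c["f"],-1.]); Rm=c["E"][:3,:3]
    return -Rm.T@c["E"][:3,3], Rm.T@d
def onz(c,u,v,z):
    o,d=ray(c,u,v); return o+d*(z-o[2])/d[2]
def proj(c,p):
    q=c["E"][:3,:3]@np.array(p)+c["E"][:3,3]; return c["cx"]+c["f"]*q[0]/-q[2], c["cy"]+c["f"]*-q[1]/-q[2]
def tri(a,ua,b,ub):
    o1,d1=ray(a,*ua); o2,d2=ray(b,*ub); t=np.linalg.lstsq(np.c_[d1,-d2],o2-o1,rcond=None)[0]
    p,q=o1+d1*t[0],o2+d2*t[1]; return (p+q)/2,np.linalg.norm(p-q)
E
python3 - <<'E'
from h import *
for n in("side","top"):
    c=cam(n); cv2.imwrite(f"pics/{n}0.png",c["im"]); print(n,[k for k in c["s"]],c["f"],c["cx"],c["cy"],np.round(c["E"],3).tolist(), np.round(ray(c,0,0)[0],3))
print(r.get_state(), r.tip_reach)
E
```

```text
pics
side ['color', 'fov_y', 'cx', 'cy', 'extrinsics'] 449.1619424669528 317.0374910757473 191.45208951882267 [[0.346, -0.938, 0.009, -0.203], [0.794, 0.298, 0.53, -0.538], [-0.5, -0.177, 0.848, -1.38], [0.0, 0.0, 0.0, 1.0]] [-0.192 -0.273  1.457]
top ['color', 'fov_y', 'cx', 'cy', 'extrinsics'] 460.0017454164812 316.10931554637386 195.86677919774314 [[-0.36, -0.933, -0.01, 0.201], [0.862, -0.337, 0.378, -0.554], [-0.356, 0.127, 0.926, -1.409], [0.0, 0.0, 0.0, 1.0]] [0.05  0.18  1.516]
{'clock': 0.1, 'q': array([-1.17121274,  0.68988286, -0.19451055,  1.56621368,  0.15731568,
        0.90252145, -0.21508564]), 'qd': array([ 0.00162691, -0.00202002, -0.00045123, -0.00270914,  0.00080424,
        0.00135558, -0.00118623]), 'joint_torque': array([-2.74551639e-03, -5.28502572e+01, -1.27166323e+00, -1.53838223e+01,
       -5.26424241e-02,  1.96903806e-03,  4.72669149e-05]), 'tool_pos': array([0.22340577, 0.58312773, 0.24900778]), 'eef_rot': array([ 0.12799809,  0.69537463, -0.12914792,  0.69526357]), 'contact_force': array([-0.36927099, -0.40936195, -0.40976237]), 'moment': array([-0.01363611, -0.02711596, -0.01486401]), 'opening': 1.001975515569151} 0.011
```

View pics/side0.png

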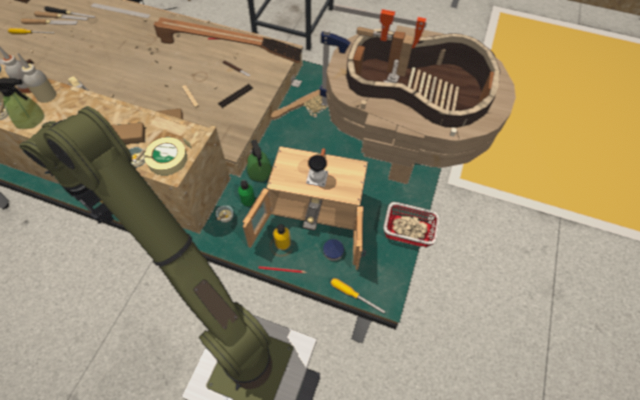

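View pics/top0.png

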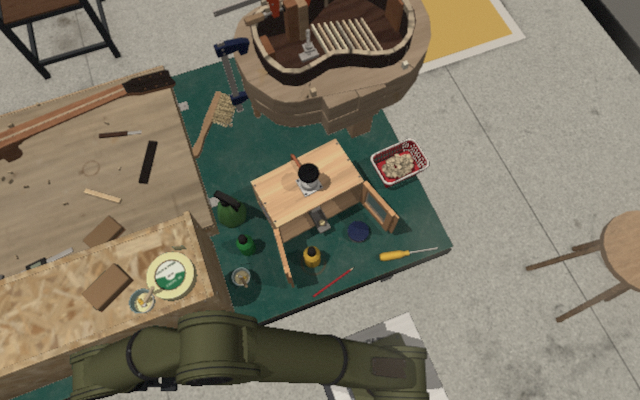

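The side view shows the box at about (318,180), a yellow bottle at (282,238) and green look-alikes at (246,193) and (257,165). The top view shows the yellow bottle at (312,257) and green ones at (245,243) and (232,210). The yellow one with the black cap fits the description. I'll confirm with an enlarged crop of each view.

Run:
```python
import cv2
for n,(x,y) in dict(side=(205,130),top=(215,135)).items():
    im=cv2.imread(f"pics/{n}0.png")[y:y+150,x:x+200]
    im=cv2.resize(im,None,fx=4,fy=4,interpolation=cv2.INTER_CUBIC)
    for k in range(0,200,20): cv2.putText(im,str(x+k),(k*4,10),0,.35,(255,255,255),1); cv2.line(im,(k*4,12),(k*4,18),(255,255,255),1)
    for k in range(0,150,20): cv2.putText(im,str(y+k),(0,k*4+4),0,.35,(255,255,255),1)
    cv2.imwrite(f"pics/{n}0c.png",im)
```

```text
(no output)
```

View pics/side0c.png

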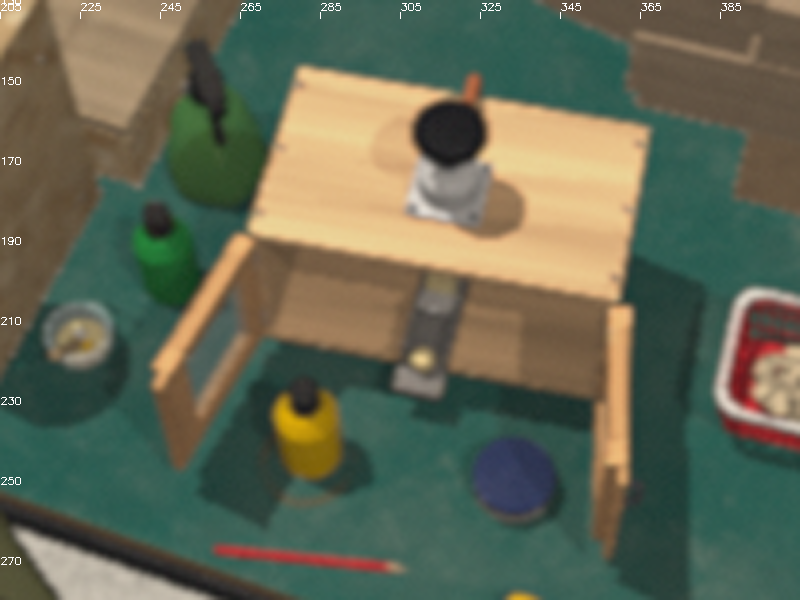

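View pics/top0c.png

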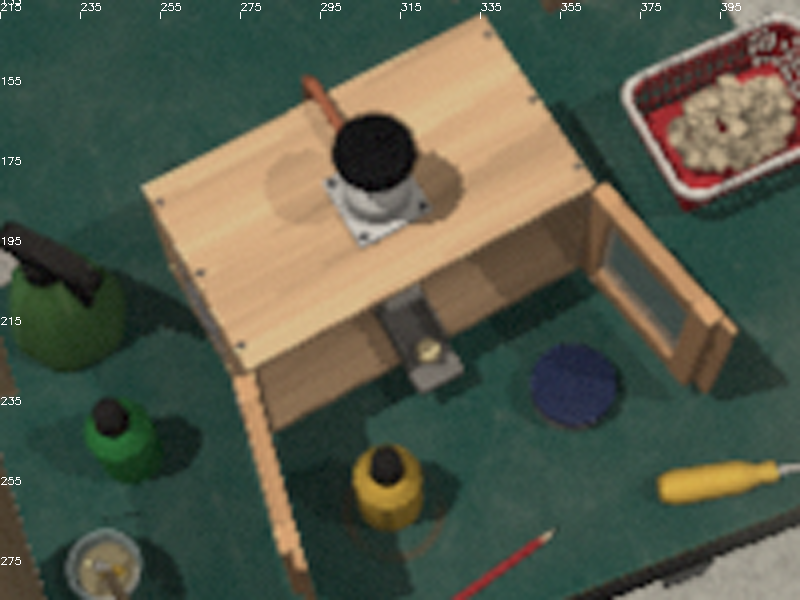

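The yellow bottle with the black cap (side (282,238), top (312,257)) is the target. It stands in the left (rebated) door's swing, with the blue tin under the right door. The green ones are look-alikes.

```bash
cat > m.py <<'E'
from h import *
S=cam("side");T=cam("top")
s=lambda x,y:(x/4+205-.4,y/4+130-.4)
t=lambda x,y:(x/4+215-.4,y/4+135-.4)
def P(n,a,b): 
    p,e=tri(S,s(*a),T,t(*b)); print(n,np.round(p,4),"gap",round(e,4)); return p
BL=P("BL",(300,67),(142,186));BR=P("BR",(650,128),(482,14));FR=P("FR",(617,300),(592,186));FL=P("FL",(247,236),(248,370))
print([round(np.linalg.norm(a-b),4) for a,b in((BL,BR),(FL,FR),(BL,FL),(BR,FR))])
# on plane z=.2
for c,q in((S,[s(300,67),s(650,128),s(617,300),s(247,236)]),(T,[t(142,186),t(482,14),t(592,186),t(248,370)])):
    print([np.round(onz(c,*u,.2)[:2],3).tolist() for u in q])
P("btn",(450,133),(374,152))
P("cap",(303,390),(387,465)); P("tin",(513,474),(574,383)); P("knob",(422,357),(430,349))
P("gcap",(157,217),(111,416))
P("toeL",(394,389),(419,390));P("toeR",(441,395),(462,366))
P("Rtip top",(155,372),(292,558));P("Rbot tip",(178,467),(310,598))
P("Ltip top",(617,480),(735,328))
P("cup",(78,335),(104,567)); P("basketFL",(720,395),(690,195))
E
python3 m.py
```

```text
BL [0.6737 0.174  0.2068] gap 0.0003
BR [ 0.7211 -0.1314  0.2025] gap 0.0009
FR [ 0.5504 -0.1555  0.197 ] gap 0.0014
FL [0.5007 0.1475 0.2031] gap 0.004
[np.float64(0.309), np.float64(0.3071), np.float64(0.1751), np.float64(0.1725)]
[[0.678, 0.176], [0.723, -0.131], [0.549, -0.156], [0.5, 0.149]]
[[0.677, 0.174], [0.722, -0.132], [0.549, -0.154], [0.504, 0.146]]
btn [0.5981 0.0068 0.2888] gap 0.0008
cap [0.4164 0.0692 0.129 ] gap 0.0015
tin [ 0.4483 -0.1092  0.0373] gap 0.0018
knob [ 0.5082 -0.0026  0.0764] gap 0.0014
gcap [0.5339 0.258  0.1219] gap 0.0001
toeL [0.4876 0.0155 0.0425] gap 0.0035
toeR [ 0.4938 -0.0258  0.0463] gap 0.0017
Rtip top [0.3558 0.164  0.2059] gap 0.0001
Rbot tip [0.3545 0.1615 0.042 ] gap 0.0085
Ltip top [ 0.3972 -0.2053  0.2055] gap 0.0053
cup [0.4456 0.3082 0.0261] gap 0.0022
basketFL [ 0.5527 -0.256   0.0925] gap 0.0025
```

```bash
cat >> h.py <<'E'
YAW=.155; XA=np.array([np.cos(YAW),np.sin(YAW)]); YA=np.array([-XA[1],XA[0]]); O=np.array([.6147,.0093])
def b2w(x,y,z=0): return np.r_[O+x*XA+y*YA,z]
def w2b(p): d=np.array(p)[:2]-O; return np.array([d@XA,d@YA])
def pose():
    s=r.get_state(); return np.array(s["tool_pos"]),R.from_quat(s["eef_rot"]),s
def frame(xt,yt):
    xt=np.array(xt,float);xt/=np.linalg.norm(xt);yt=np.array(yt,float);yt-=xt*(xt@yt);yt/=np.linalg.norm(yt)
    return R.from_matrix(np.c_[xt,yt,np.cross(xt,yt)])
def go(p=None,F=None):
    P0,R0,s=pose()
    print("t",round(s["clock"],2),"tcp",np.round(P0,4),"box",np.round(w2b(P0),4),"F",np.round(s["contact_force"],1),"op",round(s["opening"],3))
    if F is not None: print("turn deg (tool)",np.round(np.degrees((R0.inv()*F).as_rotvec()),1))
    if p is not None:
        print("shift cm, present axes",np.round(100*R0.inv().apply(p-P0),2), "" if F is None else ("axes after turn",np.round(100*F.inv().apply(p-P0),2)))
E
python3 - <<'E'
from h import *
S=cam("side");T=cam("top")
P0,R0,s=pose(); print(np.round(R0.as_matrix(),3))
for n,u in dict(scr1=(380,256),scr2=(437,250),pen1=(314,297),pen2=(352,269),edge=(448,248),edge2=(262,318)).items(): print(n,np.round(onz(T,*u,0)[:2],3))
print("chest",np.round(onz(T,190,213,.3)[:2],3),np.round(onz(T,222,300,.3)[:2],3), np.round(onz(S,218,128,.3)[:2],3))
print("cap",onz(S,*(303/4+204.6,390/4+129.6),.124),onz(T,*(387/4+214.6,465/4+134.6),.124))
print("btn",onz(S,*(450/4+204.6,133/4+129.6),.297),onz(T,*(374/4+214.6,152/4+134.6),.297))
print("tin box",w2b([.448,-.109]),"bottle box",w2b([.416,.069]))
f=frame([0,0,-1],np.r_[XA,0]); go(np.array([.413,.069,.3]),f); go(None,frame([0,0,-1],-np.r_[XA,0]))
E
```

```text
[[-0.     0.358  0.934]
 [-0.001  0.934 -0.358]
 [-1.    -0.001  0.   ]]
scr1 [ 0.349 -0.15 ]
scr2 [ 0.298 -0.338]
pen1 [0.302 0.107]
pen2 [ 0.342 -0.045]
edge [ 0.291 -0.376]
edge2 [0.3   0.287]
chest [0.598 0.363] [0.332 0.349] [0.608 0.362]
cap [0.41937992 0.07015981 0.124     ] [0.41696933 0.06918747 0.124     ]
btn [0.59216333 0.00500172 0.297     ] [0.59482501 0.00775951 0.297     ]
tin box [-0.18296469 -0.0911466 ] bottle box [-0.1871014   0.08965961]
t 0.3 tcp [0.2235 0.5835 0.2495] box [-0.2979  0.6277] F [-0.4  0.3 -0.4] op 1.0
turn deg (tool) [60.2  0.   0. ]
shift cm, present axes [ -5.03 -41.27  36.1 ] ('axes after turn', array([-5.05, 10.78, 53.76]))
t 0.3 tcp [0.2235 0.5835 0.2495] box [-0.2979  0.6277] F [-0.4  0.3 -0.4] op 1.0
turn deg (tool) [-119.8   -0.     0. ]
```

drive_tool:
  deltas:
    - [[0, 0, 0], [-4, 0, 0], 8.8]
    - [[0, 0, 0], [-4, 0, 0], 8.8]
    - [[0, 0, 0], [-4, 0, 0], 8.8]
    - [[0, 0, 0], [0, -2.9, 2.6], 8]
    - [[0, 0, 0], [0, -2.9, 2.6], 7]
    - [[0, 0, 0], [0, -2.9, 2.6], 7]
    - [[0, 0, 0], [0, -2.9, 2.6], 7]
    - [[0, 0, 0], [0, -2.9, 2.6], 7]
    - [[0, 0, 0], [0, -2.9, 2.6], 7]
    - [[0, 0, 0], [0, -2.9, 2.6], 7]
    - [[0, 0, 0], [0, -2.9, 2.6], 7]
    - [[0, 0, 0], [0, -2.9, 2.6], 7]
  force: 25

```text
clock: 1.3
tool_pos: [0.349, 0.2543, 0.3699]
eef_rot: [0.129, 0.695, -0.128, 0.695]
contact_force: [1.1, -0.7, -0.1]
opening: 0.794
```

drive_tool:
  deltas:
    - [[0, 0, 0], [0, -2.9, 2.6], 6]
    - [[0, 0, 0], [0, -2.9, 2.6], 6]
    - [[0, 0, 0], [0, -2.9, 2.6], 6]
    - [[7, 0, 0], [0, 0, 0], 6]
    - [[7, 0, 0], [0, 0, 0], 6]
    - [[7, 0, 0], [0, 0, 0], 6]
    - [[7, 0, 0], [0, 0, 0], 6]
    - [[7, 0, 0], [0, 0, 0], 6]
    - [[7, 0, 0], [0, 0, 0], 6]
    - [[7, 0, 0], [0, 0, 0], 6]
    - [[7, 0, 0], [0, 0, 0], 6]
    - [[4, 0, 0], [0, 0, 0], 6]

```text
clock: 2.3
tool_pos: [0.3903, 0.1471, 0.3698]
eef_rot: [0.461, 0.537, -0.46, 0.537]
contact_force: [-0.4, 0.0, -0.4]
opening: 0.681
```

Run:
```python
from h import *
S=cam("side");cv2.imwrite("pics/s1.png",S["im"])
go(np.array([.414,.069,.11]),frame([0,0,-1],np.r_[XA,0])); print(r.get_state()["q"].round(2))
```

```text
t 2.35 tcp [0.3903 0.1471 0.3698] box [-0.2004  0.1708] F [0.3 0.8 1.2] op 0.682
turn deg (tool) [-0.2 -0.  -0. ]
shift cm, present axes [25.98  1.16  8.08] ('axes after turn', array([25.98,  1.13,  8.09]))
[-0.54  0.25  0.09  1.97 -0.03  0.92 -0.29]
```

drive_tool:
  deltas:
    - [[0, 0, 0], [0, 0.5, 4], 6]
    - [[0, 0, 0], [0, 0.6, 4.1], 6]
    - [[0, 0, 0], [4, 0, 0], 6]
    - [[0, 0, 0], [4, 0, 0], 6]
    - [[0, 0, 0], [4, 0, 0], 6]
    - [[0, 0, 0], [3, 0, 0], 6]
    - [[0, 0, 0], [3, 0, 0], 6]
    - [[0, 0, 0], [2, 0, 0], 6]
    - [[0, 0, 0], [2, 0, 0], 6]
    - [[0, 0, 0], [2, 0, 0], 6]
    - [[0, 0, 0], [1, 0, 0], 6]
    - [[0, 0, 0], [0, 0, 0], 6]

```text
clock: 3.35
tool_pos: [0.4133, 0.0689, 0.118]
eef_rot: [0.458, 0.539, -0.459, 0.537]
contact_force: [-0.1, -0.6, 0.5]
opening: 0.678
```

Run:
```python
from h import *
ims=[cam(n)["im"] for n in("side","top")]
a=ims[0][150:290,215:375];b=ims[1][170:310,230:390]
cv2.imwrite("pics/c1.png",cv2.resize(np.hstack([a,b]),None,fx=2.5,fy=2.5,interpolation=cv2.INTER_CUBIC)); go(np.array([.414,.069,.11]))
```

```text
t 3.45 tcp [0.4141 0.0689 0.1197] box [-0.189   0.0898] F [-0.2  0.7  0.2] op 0.679
shift cm, present axes [ 0.97 -0.01 -0.02]
```

View pics/c1.png

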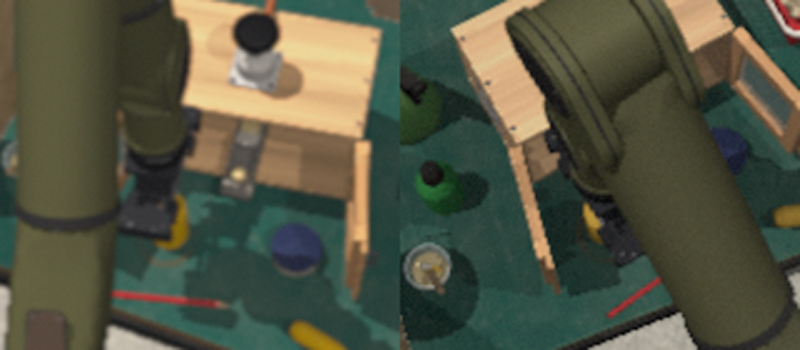

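The gripper is over the yellow bottle, clear of the door and the box. Next I descend 1 cm, close and lift.

drive_tool:
  deltas:
    - [[0, 0, 0], [0.9, 0, 0], 6]
    - [[0, 0, 0], [0, 0, 0], 4]
    - [[0, 0, 0], [0, 0, 0], 3]
    - [[0, 0, 0], [0, 0, 0], 2]
    - [[0, 0, 0], [0, 0, 0], 2]
    - [[0, 0, 0], [0, 0, 0], 2]
    - [[0, 0, 0], [0, 0, 0], 2]
    - [[0, 0, 0], [0, 0, 0], 2]
  force: 25

```text
clock: 4.12
tool_pos: [0.4147, 0.069, 0.1111]
eef_rot: [0.459, 0.538, -0.459, 0.538]
contact_force: [1.1, 0.9, 4.2]
opening: 0.308
```

drive_tool:
  deltas:
    - [[0, 0, 0], [-1, 0, 0], 2]
    - [[0, 0, 0], [-2, 0, 0], 2]
    - [[0, 0, 0], [-3, 0, 0], 2]
    - [[0, 0, 0], [-4, 0, 0], 2]
    - [[0, 0, 0], [-4, 0, 0], 2]
    - [[0, 0, 0], [-4, 0, 0], 2]
    - [[0, 0, 0], [-3, 0, 0], 2]
    - [[0, 0, 0], [-1, 0, 0], 2]
    - [[0, 0, 0], [0, 0, 0], 2]

```text
clock: 4.87
tool_pos: [0.415, 0.069, 0.3331]
eef_rot: [0.461, 0.537, -0.457, 0.539]
contact_force: [1.4, 0.5, -1.2]
opening: 0.306
```

Run:
```python
from h import *
go(np.array([.43,-.345,.34])); S=cam("side"); im=S["im"]
m=cv2.inRange(cv2.cvtColor(im,cv2.COLOR_BGR2HSV),(20,150,90),(32,255,255)); m[:200 and 120]=0
n,l,st,ce=cv2.connectedComponentsWithStats(m); print([(st[i].tolist(),ce[i].round(0).tolist()) for i in range(1,n) if st[i,4]>15])
```

```text
t 4.87 tcp [0.415  0.069  0.3331] box [-0.1881  0.0898] F [ 1.4  0.5 -1.2] op 0.306
shift cm, present axes [-0.75 -5.02 41.12] 
[([462, 120, 178, 110, 13644], [568.0, 165.0]), ([270, 197, 17, 23, 181], [281.0, 210.0]), ([330, 279, 29, 19, 221], [343.0, 287.0])]
```

drive_tool:
  deltas:
    - [[0, 0, 0], [0, -0.4, 2], 2]
    - [[0, 0, 0], [0, -0.4, 3.5], 2]
    - [[0, 0, 0], [0, -0.4, 4], 2]
    - [[0, 0, 0], [0, -0.4, 4], 2]
    - [[0, 0, 0], [0, -0.4, 4], 2]
    - [[0, 0, 0], [0, -0.5, 4], 2]
    - [[0, 0, 0], [0, -0.5, 4], 2]
    - [[0, 0, 0], [0, -0.5, 4], 2]
    - [[0, 0, 0], [0, -0.5, 4], 2]
    - [[0, 0, 0], [0, -0.5, 4], 2]
    - [[0, 0, 0], [0, -0.5, 2.6], 2]
    - [[0, 0, 0], [0, 0, 1], 2]

```text
clock: 5.92
tool_pos: [0.4263, -0.3496, 0.3281]
eef_rot: [0.46, 0.537, -0.462, 0.535]
contact_force: [0.1, -1.4, -1.2]
opening: 0.308
```

drive_tool:
  deltas:
    - [[0, 0, 0], [2, 0, 0], 2]
    - [[0, 0, 0], [4, 0, 0], 2]
    - [[0, 0, 0], [4, 0, 0], 2]
    - [[0, 0, 0], [4, 0, 0], 2]
    - [[0, 0, 0], [3, 0, 0], 2]
    - [[0, 0, 0], [2, 0, 0], 2]
    - [[0, 0, 0], [1, 0, 0], 2]
    - [[0, 0, 0], [1, 0, 0], 2]
    - [[0, 0, 0], [0.5, 0, 0], 2]
    - [[0, 0, 0], [0, 0, 0], 2]
    - [[0, 0, 0], [0, 0, 0], 2]

```text
clock: 6.83
tool_pos: [0.4297, -0.3451, 0.1163]
eef_rot: [0.459, 0.537, -0.459, 0.538]
contact_force: [0.3, -0.4, -2.3]
opening: 0.306
```

Run:
```python
from h import *
go(np.array([.43,-.345,.112]))
```

```text
t 6.83 tcp [ 0.4297 -0.3451  0.1163] box [-0.2375 -0.3216] F [ 0.3 -0.4 -2.3] op 0.306
shift cm, present axes [ 0.43  0.04 -0.  ]
```

drive_tool:
  deltas:
    - [[0, 0, 0], [0.4, 0, 0], 2]
    - [[0, 0, 0], [0, 0, 0], 2]
    - [[0, 0, 0], [0, 0, 0], 4]
    - [[0, 0, 0], [0, 0, 0], 5]
    - [[0, 0, 0], [0, 0, 0], 5]
    - [[0, 0, 0], [0, 0, 0], 5]
    - [[0, 0, 0], [-2, 0, 0], 5]
    - [[0, 0, 0], [-4, 0, 0], 5]
    - [[0, 0, 0], [-4, 0, 0], 5]
    - [[0, 0, 0], [-4, 0, 0], 5]
    - [[0, 0, 0], [-4, 0, 0], 5]
    - [[0, 0, 0], [0, 0, 0], 5]

```text
clock: 7.83
tool_pos: [0.4322, -0.3479, 0.2993]
eef_rot: [0.46, 0.532, -0.459, 0.543]
contact_force: [1.1, -1.1, -0.1]
opening: 0.571
```

Run:
```python
from h import *
S=cam("side");T=cam("top")
a=S["im"][160:310,290:450];b=T["im"][120:270,300:460]
cv2.imwrite("pics/c2.png",cv2.resize(np.hstack([a,b]),None,fx=2.5,fy=2.5,interpolation=cv2.INTER_CUBIC))
for z in(.066,.070): print("knob",[np.round(w2b(onz(c,*u,z)),4) for c,u in((S,(422/4+204.6,357/4+129.6)),(T,(430/4+214.6,349/4+134.6)))])
for z in(.046,): print("toeL,R",[np.round(w2b(onz(c,*u,z)),4) for c,u in((S,(394/4+204.6,389/4+129.6)),(T,(419/4+214.6,390/4+134.6)),(S,(441/4+204.6,395/4+129.6)),(T,(462/4+214.6,366/4+134.6)))])
c=np.sqrt(.5)
for sg in(1,-1):
    f=frame([0,0,-1],sg*np.r_[YA,0]); go(b2w(-.16,.005,.20),f)
print(r.get_state()["q"].round(2))
```

```text
knob [array([-0.1022,  0.0063]), array([-0.1034,  0.0025])]
knob [array([-0.1043,  0.0059]), array([-0.1046,  0.0032])]
toeL,R [array([-0.128 ,  0.0263]), array([-0.1242,  0.0252]), array([-0.1254, -0.0155]), array([-0.1241, -0.0167])]
t 7.93 tcp [ 0.4299 -0.3454  0.2934] box [-0.2374 -0.3219] F [ 1.   0.7 -1. ] op 0.566
turn deg (tool) [-89.8   0.3  -0. ]
shift cm, present axes [  9.28   7.8  -32.7 ] ('axes after turn', array([ 9.34, 32.69,  7.74]))
t 7.93 tcp [ 0.4299 -0.3454  0.2934] box [-0.2374 -0.3219] F [ 1.   0.7 -1. ] op 0.566
turn deg (tool) [90.2 -0.  -0.3]
shift cm, present axes [  9.28   7.8  -32.7 ] ('axes after turn', array([  9.34, -32.69,  -7.74]))
[ 0.48  0.54  0.19  1.75 -0.13  0.86  0.88]
```

View pics/c2.png

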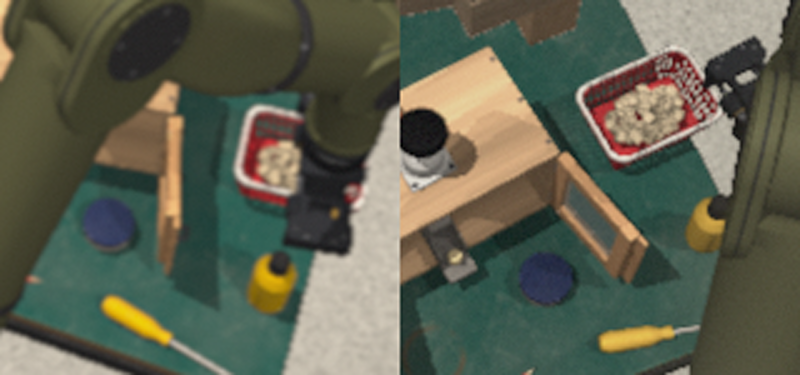

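The yellow bottle now stands at side (399,275), clear of the doors; the tin and the lipped door are untouched. Next I turn towards the plane's knob.

drive_tool:
  deltas:
    - [[0, 0, 0], [0, 0.5, -2.6], 5]
    - [[0, 0, 0], [0, 0.5, -4], 5]
    - [[0, 0, 0], [0, 0.5, -4], 5]
    - [[0, 0, 0], [0, 0.5, -4], 5]
    - [[0, 0, 0], [0, 0.6, -4], 5]
    - [[0, 0, 0], [0, 0.6, -4], 5]
    - [[0, 0, 0], [0, 0.6, -4], 5]
    - [[0, 0, 0], [0, 0.6, -4], 5]
    - [[0, 0, 0], [0, 0.6, -2], 5]
    - [[-7, 0, 0], [0, 0, 0], 5]
    - [[-7, 0, 0], [0, 0, 0], 5]
    - [[-7, 0, 0], [0, 0, 0], 5]

```text
clock: 8.93
tool_pos: [0.4262, -0.0142, 0.2902]
eef_rot: [0.35, 0.615, -0.351, 0.613]
contact_force: [0.7, 1.1, -0.0]
opening: 0.568
```

drive_tool:
  deltas:
    - [[-7, 0, 0], [0, 0, 0], 5]
    - [[-7, 0, 0], [0, 0, 0], 5]
    - [[-7, 0, 0], [0, 0, 0], 5]
    - [[-7, 0, 0], [0, 0, 0], 5]
    - [[-7, 0, 0], [0, 0, 0], 5]
    - [[-7, 0, 0], [0, 0, 0], 5]
    - [[-7, 0, 0], [0, 0, 0], 5]
    - [[-7, 0, 0], [0, 0, 0], 5]
    - [[-7, 0, 0], [0, 0, 0], 5]
    - [[-6, 0, 0], [0, 0, 0], 5]
    - [[0, -6, 0], [0, 0, 0], 5]
    - [[0, -6, 0], [0, 0, 0], 5]

```text
clock: 9.93
tool_pos: [0.4279, -0.0146, 0.2906]
eef_rot: [-0.049, 0.626, 0.062, 0.776]
contact_force: [0.0, -1.0, -0.1]
opening: 0.566
```

drive_tool:
  deltas:
    - [[0, -6, 0], [0, 0, 0], 5]
    - [[0, -6, 0], [0, 0, 0], 5]
    - [[0, -6, 0], [0, 0, 0], 5]
    - [[0, -6, 0], [0, 0, 0], 5]
    - [[0, -6, 0], [0, 0, 0], 5]
    - [[0, -3, 0], [0, 0, 0], 5]
    - [[0, 0, 0], [0, 0, 0], 5]
    - [[0, 0, 0], [0, 0, 0], 5]

```text
clock: 10.6
tool_pos: [0.4, -0.0173, 0.2751]
eef_rot: [-0.046, 0.567, 0.069, 0.819]
contact_force: [-0.7, 0.8, 0.1]
opening: 0.572
```

Run:
```python
from h import *
c=np.sqrt(.5); f=frame([*(c*XA),-c],np.r_[YA,0])
go(b2w(-.167,.0045,.128),f); go(b2w(-.1015,.0045,.0625),f); print(r.get_state()["q"].round(2))
```

```text
t 10.6 tcp [ 0.4    -0.0173  0.2751] box [-0.2162  0.0068] F [-0.7  0.8  0.1] op 0.572
turn deg (tool) [  0.4 -24.4  -0.5]
shift cm, present axes [15.5  -0.34 -0.58] ('axes after turn', array([13.88, -0.23, -6.92]))
t 10.6 tcp [ 0.4    -0.0173  0.2751] box [-0.2162  0.0068] F [-0.7  0.8  0.1] op 0.572
turn deg (tool) [  0.4 -24.4  -0.5]
shift cm, present axes [23.94 -0.44  3.24] ('axes after turn', array([23.14, -0.23, -6.92]))
[ 0.25  0.29 -0.37  2.45  0.94  0.09  0.72]
```

Only about 20° of tilt is reachable here. That is enough to push the toe's end face squarely, at (box) x -0.125, instead of gripping the knob.

```bash
cat >> h.py <<'E'
def tilt(d): a=np.radians(d); return frame([*(np.sin(a)*XA),-np.cos(a)],np.r_[YA,0])
E
python3 - <<'E'
from h import *
f=tilt(22)
go(b2w(-.165,.0045,.16),f)
print(100*f.inv().apply(b2w(0,0,-.111)-b2w(0,0,0)), 100*f.inv().apply(b2w(.04,0,0)-b2w(0,0,0)))
E
```

```text
t 10.6 tcp [ 0.4    -0.0173  0.2751] box [-0.2162  0.0068] F [-0.7  0.8  0.1] op 0.572
turn deg (tool) [ 0.5 -1.4 -0.4]
shift cm, present axes [12.58 -0.33  0.73] ('axes after turn', array([12.59, -0.23,  0.43]))
[ 1.02917408e+01 -1.54043445e-16 -4.15813319e+00] [ 1.49842637e+00 -6.53460488e-16  3.70873542e+00]
```

drive_tool:
  deltas:
    - [[0, 0, 0], [0, 0, 0], 1]
    - [[0, 0, 0], [0, 0, 0], 1]

```text
clock: 10.77
tool_pos: [0.401, -0.0172, 0.2758]
eef_rot: [-0.046, 0.566, 0.069, 0.82]
contact_force: [-0.1, -0.7, 0.1]
opening: 0.438
```

Run:
```python
from h import *
go(b2w(-.165,.0045,.16),tilt(22))
```

```text
t 10.77 tcp [ 0.401  -0.0172  0.2758] box [-0.2152  0.0068] F [-0.1 -0.7  0.1] op 0.438
turn deg (tool) [ 0.5 -1.2 -0.4]
shift cm, present axes [12.61 -0.32  0.59] ('axes after turn', array([12.62, -0.23,  0.32]))
```

drive_tool:
  deltas:
    - [[0, 0, 0], [3, -0.1, 0.2], 0.8]
    - [[0, 0, 0], [3.2, -0.1, 0.2], 0.8]
    - [[0, 0, 0], [3.2, -0.1, 0.2], 0.8]
    - [[0, 0, 0], [3.2, 0, 0], 0.8]
    - [[0, -1, 0], [0, 0, 0], 0.8]
    - [[0, 0, 0], [0, 0, 0], 0.8]

```text
clock: 11.27
tool_pos: [0.4033, -0.024, 0.2318]
eef_rot: [-0.056, 0.58, 0.062, 0.81]
contact_force: [-0.9, 0.2, -0.8]
opening: 0.093
```

Run:
```python
from h import *
go(b2w(-.155,.0045,.0485),tilt(22)); print(r.get_state()["q"].round(2))
```

```text
t 11.27 tcp [ 0.4033 -0.024   0.2318] box [-2.14e-01 -2.00e-04] F [-0.9  0.2 -0.8] op 0.093
turn deg (tool) [ 0.9 -3.3  0.7]
shift cm, present axes [19.25  0.74 -0.29] ('axes after turn', array([19.21,  0.47, -1.39]))
[ 0.37  0.44 -0.59  2.48  1.77  0.25 -0.13]
```

drive_tool:
  deltas:
    - [[0, 0, 0], [1, 0, 0], 0.8]
    - [[0, 0, 0], [1, 0, 0], 0.8]
    - [[0, 0, 0], [1, 0, 0], 0.8]
    - [[0, 0, 0], [1, 0, 0], 0.8]
    - [[0, 0, 0], [1, 0, 0], 0.8]
    - [[0, 0, 0], [1, 0, 0], 0.8]
    - [[0, 0, 0], [1, 0, 0], 0.8]
    - [[0, 0, 0], [1, 0, 0], 0.8]

```text
clock: 11.93
tool_pos: [0.4295, -0.0219, 0.1566]
eef_rot: [-0.057, 0.58, 0.061, 0.81]
contact_force: [0.5, 0.3, -0.3]
opening: 0.095
```

Run:
```python
from h import *
go(b2w(-.155,.0045,.0485),tilt(22)); print(r.get_state()["q"].round(2))
```

```text
t 11.93 tcp [ 0.4295 -0.0219  0.1566] box [-0.1878 -0.0022] F [ 0.5  0.3 -0.3] op 0.095
turn deg (tool) [ 1.  -3.3  0.9]
shift cm, present axes [11.27  0.87 -0.36] ('axes after turn', array([11.25,  0.67, -1.01]))
[ 0.43  0.72 -0.78  2.5   2.06  0.56 -0.43]
```

drive_tool:
  deltas:
    - [[1, -3, 1], [0, 0, 0], 0.8]
    - [[0, -3, 0], [0, 0, 0], 0.8]
    - [[0, -3, 0], [0, 0, 0], 0.8]
    - [[0, 0, 0], [1, 0.2, 0], 0.8]
    - [[0, 0, 0], [1, 0.2, -1], 0.8]
    - [[0, 0, 0], [1, 0.2, -1], 0.8]
    - [[0, 0, 0], [1, 0, -1], 0.8]
    - [[0, 0, 0], [1, 0, 0], 0.8]
    - [[0, 0, 0], [1, 0, 0], 0.8]
    - [[0, 0, 0], [0, 0, 0], 0.8]

```text
clock: 12.77
tool_pos: [0.4523, -0.0107, 0.0882]
eef_rot: [-0.042, 0.547, 0.072, 0.833]
contact_force: [0.9, 0.3, -0.6]
opening: 0.09
```

Run:
```python
from h import *
go(b2w(-.155,.0045,.0485),tilt(28)); print(r.get_state()["q"].round(2))
```

```text
t 12.77 tcp [ 0.4523 -0.0107  0.0882] box [-0.1635  0.0054] F [ 0.9  0.3 -0.6] op 0.09
turn deg (tool) [ 0.3 -4.5 -0.7]
shift cm, present axes [ 3.98 -0.13 -0.8 ] ('axes after turn', array([ 3.9 , -0.09, -1.11]))
[ 0.65  1.28 -1.44  2.54  1.93  1.33 -0.25]
```

drive_tool:
  deltas:
    - [[0, 0, 0], [1, 0, 0], 0.8]
    - [[0, 0, 0], [1, 0, 0], 0.8]
    - [[0, 0, 0], [1, 0, -0.2], 0.8]
    - [[0, 0, 0], [0.8, 0, -0.2], 0.8]
    - [[0, 0, 0], [0, 0, 0], 0.8]

```text
clock: 13.18
tool_pos: [0.4632, -0.0087, 0.0514]
eef_rot: [-0.041, 0.546, 0.071, 0.833]
contact_force: [-0.5, 0.9, 0.4]
opening: 0.092
```

Run:
```python
from h import *
go(b2w(-.155,.0045,.0485),tilt(24)); print(r.get_state()["q"].round(2))
ims=[cam(n)["im"] for n in("side","top")]
a=ims[0][100:300,200:400];b=ims[1][100:300,230:430]
cv2.imwrite("pics/c3.png",cv2.resize(np.hstack([a,b]),None,fx=2,fy=2,interpolation=cv2.INTER_CUBIC))
```

```text
t 13.18 tcp [ 0.4632 -0.0087  0.0514] box [-0.1525  0.0056] F [-0.5  0.9  0.4] op 0.092
turn deg (tool) [ 0.3 -0.5 -0.7]
shift cm, present axes [ 0.17 -0.11 -0.35] ('axes after turn', array([ 0.16, -0.11, -0.35]))
[ 0.64  1.37 -1.38  2.51  2.02  1.36 -0.23]
```

View pics/c3.png

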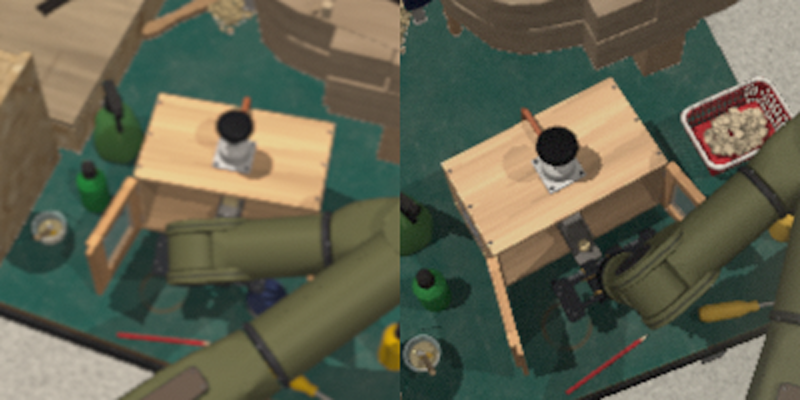

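drive_tool:
  deltas:
    - [[0, 0, 0], [0.5, -0.1, 0.3], 0.8]
    - [[0, 0, 0], [0.4, 0, 0.8], 0.8]
    - [[0, 0, 0], [0.3, 0, 0.7], 0.8]
    - [[0, 0, 0], [0.3, 0, 0.7], 0.8]
    - [[0, 0, 0], [0, 0, 0], 0.8]

```text
clock: 13.7
tool_pos: [0.494, -0.0049, 0.0497]
eef_rot: [-0.04, 0.545, 0.071, 0.835]
contact_force: [0.4, -0.0, -0.5]
opening: 0.091
```

Run:
```python
from h import *
go(b2w(-.0945,.0045,.0485),tilt(24)); print(r.get_state()["q"].round(2))
```

```text
t 13.7 tcp [ 0.494  -0.0049  0.0497] box [-0.1214  0.0046] F [ 0.4 -0.  -0.5] op 0.091
turn deg (tool) [ 0.2 -0.2 -0.7]
shift cm, present axes [ 1.2  -0.04  2.42] ('axes after turn', array([ 1.21, -0.01,  2.41]))
[ 0.64  1.37 -1.37  2.42  2.01  1.32 -0.14]
```

drive_tool:
  deltas:
    - [[0, 0, 0], [0.4, 0, 0.4], 0.8]
    - [[0, 0, 0], [0.3, 0, 0.6], 0.8]
    - [[0, 0, 0], [0.3, 0, 0.6], 0.8]
    - [[0, 0, 0], [0.2, 0, 0.5], 0.8]

```text
clock: 14.03
tool_pos: [0.5152, -0.0007, 0.0469]
eef_rot: [-0.041, 0.546, 0.073, 0.834]
contact_force: [-5.2, -0.9, 3.2]
opening: 0.091
```

Run:
```python
from h import *
go(b2w(-.0945,.0045,.048),tilt(24)); print(r.get_state()["q"].round(2))
ims=[cam(n)["im"] for n in("side","top")]
a=ims[0][170:270,260:360];b=ims[1][170:270,270:370]
cv2.imwrite("pics/c4.png",cv2.resize(np.hstack([a,b]),None,fx=4,fy=4,interpolation=cv2.INTER_CUBIC))
```

```text
t 14.03 tcp [ 0.5152 -0.0007  0.0469] box [-0.0999  0.0055] F [-5.2 -0.9  3.2] op 0.091
turn deg (tool) [ 0.4 -0.4 -0.8]
shift cm, present axes [ 0.12 -0.11  0.53] ('axes after turn', array([ 0.12, -0.1 ,  0.53]))
[ 0.64  1.37 -1.36  2.36  2.    1.28 -0.08]
```

View pics/c4.png

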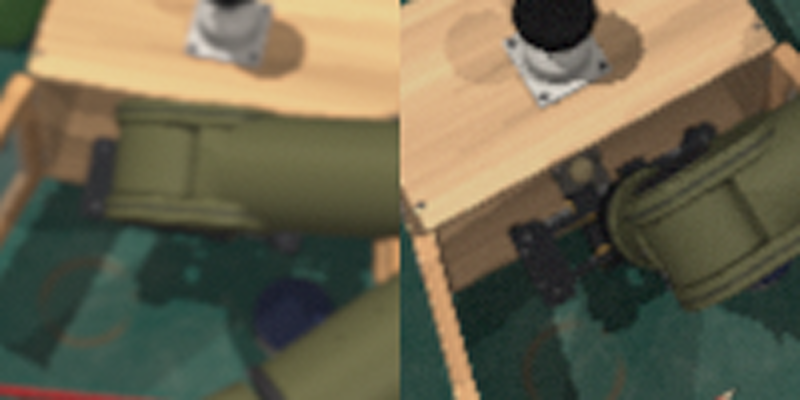

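The top view shows the plane mostly inside, with the knob near (316,213), and the force shows a pushing contact. I continue in small steps towards the wall.

drive_tool:
  deltas:
    - [[0, 0, 0], [0.1, 0, 0.3], 0.8]
    - [[0, 0, 0], [0.1, 0, 0.2], 0.8]

```text
clock: 14.3
tool_pos: [0.5207, 0.0001, 0.047]
eef_rot: [-0.041, 0.546, 0.072, 0.834]
contact_force: [-5.6, -0.7, 2.8]
opening: 0.093
```

drive_tool:
  deltas:
    - [[0, 0, 0], [0, 0, 0.2], 0.8]
    - [[0, 0, 0], [0, 0, 0], 0.8]

```text
clock: 14.47
tool_pos: [0.5224, 0.0002, 0.0473]
eef_rot: [-0.041, 0.546, 0.072, 0.834]
contact_force: [-3.9, 0.2, 0.0]
opening: 0.09
```

Run:
```python
from h import *
go(b2w(-.0945,.0045,.048),tilt(24))
```

```text
t 14.47 tcp [5.224e-01 2.000e-04 4.730e-02] box [-0.0926  0.0053] F [-3.9  0.2  0. ] op 0.09
turn deg (tool) [ 0.3 -0.4 -0.8]
shift cm, present axes [-0.14 -0.08 -0.15] ('axes after turn', array([-0.14, -0.08, -0.15]))
```

Force is still at sliding friction level, so there is no wall contact yet. I keep inching.

drive_tool:
  deltas:
    - [[0, 0, 0], [0, 0, 0.2], 0.8]
    - [[0, 0, 0], [0, 0, 0], 0.8]

```text
clock: 14.63
tool_pos: [0.5227, 0.0003, 0.0474]
eef_rot: [-0.041, 0.547, 0.072, 0.833]
contact_force: [-7.8, -0.9, -2.7]
opening: 0.089
```

drive_tool:
  deltas:
    - [[0, 0, 0], [0.1, 0, 0.2], 0.8]
    - [[0, 0, 0], [0, 0, 0], 0.8]

```text
clock: 14.8
tool_pos: [0.523, 0.0005, 0.0471]
eef_rot: [-0.042, 0.549, 0.073, 0.832]
contact_force: [-14.4, -3.0, 4.3]
opening: 0.089
```

drive_tool:
  deltas:
    - [[0, 0, 0], [0.1, 0, 0.2], 0.8]
    - [[0, 0, 0], [0, 0, 0], 0.8]

```text
clock: 14.97
tool_pos: [0.5233, 0.0005, 0.047]
eef_rot: [-0.043, 0.55, 0.073, 0.831]
contact_force: [-20.1, -4.8, 9.7]
opening: 0.094
```

Run:
```python
from h import *
go(b2w(-.0945,.0045,.048),tilt(24))
```

```text
t 14.97 tcp [5.233e-01 5.000e-04 4.700e-02] box [-0.0916  0.0054] F [-20.1  -4.8   9.7] op 0.094
turn deg (tool) [ 0.6 -0.9 -0.8]
shift cm, present axes [-0.21 -0.09 -0.22] ('axes after turn', array([-0.21, -0.09, -0.22]))
```

The plane stopped at the expected home position (toe corner at box x about -0.079) and the force rose to 20 N, so its heel is on the rear wall. Backing out.

drive_tool:
  deltas:
    - [[0, 0, 0], [-0.5, 0, -1], 0.5]
    - [[0, 0, 0], [-1.3, 0, -2.5], 0.5]
    - [[0, 0, 0], [-1.3, 0, -2.5], 0.5]
    - [[0, 0, 0], [-1.5, 0, -1.5], 0.5]
    - [[0, 0, 0], [-3, 0, 0], 0.5]
    - [[0, 0, 0], [-3, 0, 0], 0.5]
    - [[0, 0, 0], [-3, 0, 0], 0.5]
    - [[0, 0, 0], [-3, 0, 0], 0.5]
    - [[0, 0, 0], [-3, 0, 0], 0.5]
    - [[0, 0, 0], [-3, 0, 0], 0.5]
    - [[0, 0, 0], [0, 0, 0], 0.5]
    - [[0, 0, 0], [0, 0, 0], 0.5]

```text
clock: 15.97
tool_pos: [0.3972, -0.0317, 0.2299]
eef_rot: [-0.044, 0.552, 0.07, 0.83]
contact_force: [-0.5, -0.1, 1.0]
opening: 0.056
```

Run:
```python
from h import *
go(b2w(-.2,.05,.30),tilt(0)); print(r.get_state()["q"].round(2))
```

```text
t 15.97 tcp [ 0.3972 -0.0317  0.2299] box [-0.2213 -0.0069] F [-0.5 -0.1  1. ] op 0.056
turn deg (tool) [ 0.5 22.7 -0.4]
shift cm, present axes [-5.6   5.71  4.71] ('axes after turn', array([-7.01,  5.69,  2.13]))
[ 0.85  0.75 -1.47  2.54  1.61  0.83 -0.09]
```

drive_tool:
  deltas:
    - [[0, 5, 0], [0, 0, 0.3], 0]
    - [[0, 5, 0], [0, 0, 0.3], 0]
    - [[0, 5, 0], [-0.5, 0, 0.3], 0]
    - [[0, 5, 0], [-0.5, 0, 0.3], 0]
    - [[0, 3, 0], [-1, 1, 0.3], 0]
    - [[0, 0, 0], [-1, 1, 0.3], 0]
    - [[0, 0, 0], [-1, 1, 0], 0]
    - [[0, 0, 0], [-1, 1, 0], 0]
    - [[0, 0, 0], [-1, 1, 0], 0]
    - [[0, 0, 0], [-1, 1, 0], 0]
    - [[0, 0, 0], [0, 0, 0], 0]
    - [[0, 0, 0], [0, 0, 0], 0]

```text
clock: 16.97
tool_pos: [0.4006, 0.0298, 0.2999]
eef_rot: [-0.056, 0.705, 0.062, 0.704]
contact_force: [0.6, -0.3, -0.2]
opening: 0.003
```

Run:
```python
from h import *
go(b2w(-.199,.225,.25),tilt(0)); print(r.get_state()["q"].round(3))
```

```text
t 16.97 tcp [0.4006 0.0298 0.2999] box [-0.2084  0.0533] F [ 0.6 -0.3 -0.2] op 0.003
turn deg (tool) [ 0.7 -0.1 -0.5]
shift cm, present axes [ 5.13 17.12  1.16] ('axes after turn', array([ 4.99, 17.17,  0.94]))
[ 0.676  0.647 -1.409  2.09   0.738  1.063  0.631]
```

drive_tool:
  deltas:
    - [[0, 0, 0], [0, 2.5, 0.2], 0]
    - [[0, 0, 0], [0, 3.6, 0.2], 0]
    - [[0, 0, 0], [0, 3.7, 0.2], 0]
    - [[0, 0, 0], [0.5, 3.7, 0.2], 0]
    - [[0, 0, 0], [1, 3.6, 0.2], 0]
    - [[0, 0, 0], [2, 0, 0], 0]
    - [[0, 0, 0], [2, 0, 0], 0]
    - [[0, 0, 0], [2, 0, 0], 0]
    - [[0, 0, 0], [2, 0, 0], 0]
    - [[0, 0, 0], [2, 0, 0], 0]
    - [[0, 0, 0], [2, 0, 0], 0]
    - [[0, 0, 0], [0.8, 0, 0], 0]

```text
clock: 17.97
tool_pos: [0.3806, 0.1992, 0.1553]
eef_rot: [-0.057, 0.707, 0.06, 0.702]
contact_force: [-1.1, -0.1, 0.0]
opening: 0.008
```

```bash
cat >> h.py <<'E'
def dpath(side,ths,rho=.12,off=.034):
    # box xy of finger centre, side +1 rebated
    out=[]
    for t in ths:
        d=np.array([-np.sin(t),-np.cos(t)]);n=np.array([-np.cos(t),np.sin(t)])
        p=np.array([-.09,.15])+rho*d+off*n; out.append([p[0],side*p[1]])
    return np.array(out)
E
python3 - <<'E'
from h import *
go(b2w(-.199,.225,.156),tilt(0)); print(r.get_state()["q"].round(3))
ths=[1.9,1.8,1.6,1.4,1.2,1.0,.8,.6,.4,.2,.0]
p=dpath(1,ths); print(np.c_[ths,p*100,np.vstack([[0,0],np.diff(p,axis=0)*100])].round(2))
S=cam("side");T=cam("top");ims=[S["im"],T["im"]]
a=ims[0][130:280,200:360];b=ims[1][160:310,230:390]
cv2.imwrite("pics/c5.png",cv2.resize(np.hstack([a,b]),None,fx=2.5,fy=2.5,interpolation=cv2.INTER_CUBIC))
E
```

```text
t 17.97 tcp [0.3806 0.1992 0.1553] box [-0.2019  0.2237] F [-1.1 -0.1  0. ] op 0.008
turn deg (tool) [ 0.6 -0.3 -0.3]
shift cm, present axes [-0.07  0.12  0.3 ] ('axes after turn', array([-0.07,  0.13,  0.29]))
[ 0.035  0.834 -1.057  2.198  1.09   0.805 -0.027]
[[ 1.900e+00 -1.926e+01  2.210e+01  0.000e+00  0.000e+00]
 [ 1.800e+00 -1.991e+01  2.104e+01 -6.600e-01 -1.060e+00]
 [ 1.600e+00 -2.090e+01  1.875e+01 -9.800e-01 -2.290e+00]
 [ 1.400e+00 -2.140e+01  1.631e+01 -5.100e-01 -2.440e+00]
 [ 1.200e+00 -2.142e+01  1.382e+01 -1.000e-02 -2.490e+00]
 [ 1.000e+00 -2.093e+01  1.138e+01  4.800e-01 -2.440e+00]
 [ 8.000e-01 -1.998e+01  9.080e+00  9.600e-01 -2.300e+00]
 [ 6.000e-01 -1.858e+01  7.020e+00  1.400e+00 -2.060e+00]
 [ 4.000e-01 -1.680e+01  5.270e+00  1.780e+00 -1.740e+00]
 [ 2.000e-01 -1.472e+01  3.910e+00  2.090e+00 -1.360e+00]
 [ 0.000e+00 -1.240e+01  3.000e+00  2.320e+00 -9.100e-01]]
```

View pics/c5.png

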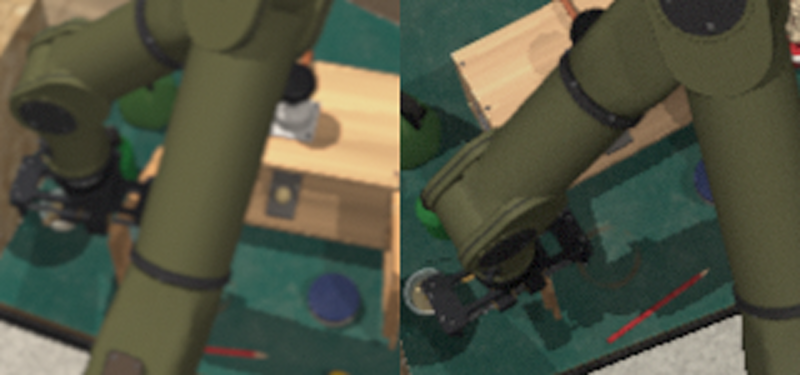

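drive_tool:
  deltas:
    - [[0, 0, 0], [0, -1, -0.1], 0]
    - [[0, 0, 0], [0, -1.3, -0.3], 0]
    - [[0, 0, 0], [0, -1.3, -0.4], 0]
    - [[0, 0, 0], [0, -1.2, -0.3], 0]
    - [[0, 0, 0], [0, -1.2, -0.2], 0]
    - [[0, 0, 0], [0, -1.3, 0], 0]
    - [[0, 0, 0], [0, -1.2, 0], 0]
    - [[0, 0, 0], [0, -1.2, 0.2], 0]
    - [[0, 0, 0], [0, -1.2, 0.3], 0]
    - [[0, 0, 0], [0, -1.2, 0.4], 0]
    - [[0, 0, 0], [0, -1.1, 0.5], 0]
    - [[0, 0, 0], [0, -1.1, 0.6], 0]

```text
clock: 19.07
tool_pos: [0.4124, 0.0599, 0.1584]
eef_rot: [-0.056, 0.705, 0.061, 0.705]
contact_force: [-0.0, 1.2, 0.7]
opening: 0.006
```

Run:
```python
from h import *
go(b2w(-.168,.053,.156),tilt(0)); print(r.get_state()["q"].round(2))
```

```text
t 19.07 tcp [0.4124 0.0599 0.1584] box [-0.1921  0.0812] F [-0.   1.2  0.7] op 0.006
turn deg (tool) [ 0.6  0.  -0.5]
shift cm, present axes [ 0.22 -2.85  2.38] ('axes after turn', array([ 0.24, -2.82,  2.41]))
[ 0.38  0.82 -1.06  2.24  1.1   0.79  0.28]
```

drive_tool:
  deltas:
    - [[0, 0, 0], [0, -0.9, 0.7], 0]
    - [[0, 0, 0], [0.1, -1, 0.8], 0]
    - [[0, 0, 0], [0.1, -0.9, 0.9], 0]
    - [[0, 0, 0], [0, -0.7, 1], 0]
    - [[0, 0, 0], [0, -0.7, 1.1], 0]
    - [[0, 0, 0], [0, -0.4, 1.1], 0]
    - [[0, 0, 0], [0, -0.4, 1.1], 0]
    - [[0, 0, 0], [0, 0, 0.5], 0]
    - [[0, 0, 0], [0, 0, 0], 0]

```text
clock: 19.82
tool_pos: [0.4923, 0.023, 0.1557]
eef_rot: [-0.055, 0.705, 0.061, 0.705]
contact_force: [-0.4, 0.5, 0.5]
opening: 0.003
```

Run:
```python
from h import *
go(b2w(-.115,.03,.156),tilt(0)); print(r.get_state()["q"].round(2))
```

```text
t 19.82 tcp [0.4923 0.023  0.1557] box [-0.1188  0.0324] F [-0.4  0.5  0.5] op 0.003
turn deg (tool) [ 0.5  0.  -0.5]
shift cm, present axes [-0.03 -0.25  0.38] ('axes after turn', array([-0.03, -0.24,  0.38]))
[ 0.46  0.89 -1.06  2.02  1.03  0.9   0.55]
```

drive_tool:
  deltas:
    - [[0, 0, 0], [0, 0, 0.3], 0]
    - [[0, 0, 0], [0, 0, 0.2], 0]
    - [[0, 0, 0], [0, 0, 0.2], 0]
    - [[0, 0, 0], [0, 0, 0], 0]

```text
clock: 20.15
tool_pos: [0.4944, 0.0238, 0.1554]
eef_rot: [-0.057, 0.707, 0.061, 0.702]
contact_force: [-9.5, -3.0, 8.3]
opening: 0.006
```

drive_tool:
  deltas:
    - [[0, 0, 0], [0, 0, 0.2], 0]
    - [[0, 0, 0], [0, 0, 0.2], 0]
    - [[0, 0, 0], [0, 0, 0], 0]

```text
clock: 20.4
tool_pos: [0.4943, 0.0237, 0.1553]
eef_rot: [-0.059, 0.71, 0.06, 0.699]
contact_force: [-20.4, -4.4, 16.4]
opening: 0.005
```

Run:
```python
from h import *
go(b2w(-.115,.03,.156),tilt(0))
```

```text
t 20.4 tcp [0.4943 0.0237 0.1553] box [-0.1167  0.0328] F [-20.4  -4.4  16.4] op 0.005
turn deg (tool) [ 0.7 -0.9 -0.2]
shift cm, present axes [-0.07 -0.28  0.16] ('axes after turn', array([-0.07, -0.28,  0.17]))
```

drive_tool:
  deltas:
    - [[0, 0, 0], [0, 0, -1], 0]
    - [[0, 0, 0], [0, 0, -2], 0]
    - [[0, 0, 0], [-1, 0, -3], 0]
    - [[0, 0, 0], [-3, -1, -2.5], 0]
    - [[0, 0, 0], [-3, -3, 0], 0]
    - [[0, 0, 0], [-3, -3, 0], 0]
    - [[0, 0, 0], [0, -4, 0], 0]
    - [[0, 0, 0], [0, -4, 0], 0]
    - [[0, 0, 0], [0, -4, 0], 0]
    - [[0, 0, 0], [0, -4, 0], 0]
    - [[0, 0, 0], [0, -3, 0], 0]
    - [[0, 0, 0], [0, 0, 0], 0]

```text
clock: 21.4
tool_pos: [0.4608, -0.2517, 0.251]
eef_rot: [-0.053, 0.706, 0.057, 0.704]
contact_force: [-0.5, 0.3, -0.9]
opening: 0.006
```

Run:
```python
from h import *
go(b2w(-.195,-.235,.156),tilt(0));print(r.get_state()["q"].round(2))
ims=[cam(n)["im"] for n in("side","top")]
a=ims[0][130:280,210:370];b=ims[1][130:280,240:400]
cv2.imwrite("pics/c6.png",cv2.resize(np.hstack([a,b]),None,fx=2.5,fy=2.5,interpolation=cv2.INTER_CUBIC))
```

```text
t 21.4 tcp [ 0.4608 -0.2517  0.251 ] box [-0.1924 -0.2341] F [-0.5  0.3 -0.9] op 0.006
turn deg (tool) [-0.  -0.1 -0.3]
shift cm, present axes [ 9.5  -0.15 -0.24] ('axes after turn', array([ 9.5 , -0.09, -0.26]))
[ 1.07  0.82 -1.22  1.83  0.86  1.14  1.27]
```

View pics/c6.png

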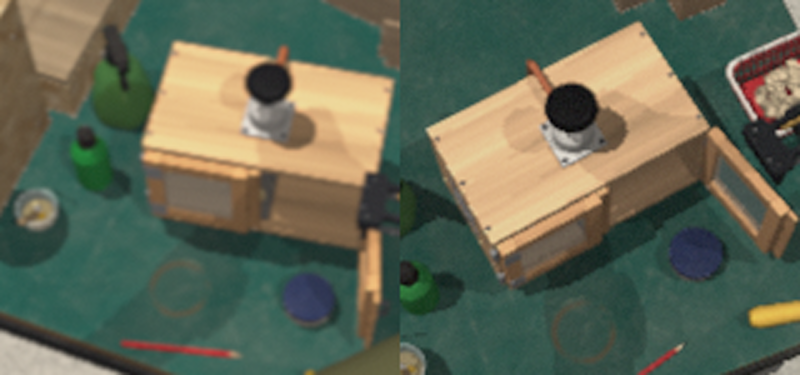

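The rebated door is shut flush, with its top edge lying along the roof edge (side (240,195), top (320,222)). The plane is inside. Now the lipped door.

drive_tool:
  deltas:
    - [[0, 0, 0], [2, 0, 0], 0]
    - [[0, 0, 0], [2.5, 0, 0], 0]
    - [[0, 0, 0], [2.5, 0, -0.2], 0]
    - [[0, 0, 0], [2.3, 0, 0], 0]
    - [[0, 0, 0], [0, 1, 0], 0]
    - [[0, 0, 0], [0, 1.2, -0.3], 0]
    - [[0, 0, 0], [0, 1.2, -0.4], 0]
    - [[0, 0, 0], [0, 1.2, -0.4], 0]
    - [[0, 0, 0], [0, 1.2, -0.4], 0]
    - [[0, 0, 0], [0, 1.2, -0.2], 0]
    - [[0, 0, 0], [0, 1.2, -0.1], 0]
    - [[0, 0, 0], [0, 1.2, 0], 0]

```text
clock: 22.5
tool_pos: [0.4253, -0.1525, 0.1608]
eef_rot: [-0.057, 0.705, 0.062, 0.704]
contact_force: [0.3, -1.0, 0.8]
opening: 0.005
```

Run:
```python
from h import *
go(b2w(-.2142,-.138,.156),tilt(0));print(r.get_state()["q"].round(2))
```

```text
t 22.5 tcp [ 0.4253 -0.1525  0.1608] box [-0.2122 -0.1306] F [ 0.3 -1.   0.8] op 0.005
turn deg (tool) [ 0.8 -0.  -0.4]
shift cm, present axes [ 0.47 -0.74 -0.21] ('axes after turn', array([ 0.48, -0.74, -0.2 ]))
[ 0.89  0.87 -1.12  2.13  1.07  0.89  0.84]
```

drive_tool:
  deltas:
    - [[0, 0, 0], [0.3, 1, 0.2], 0]
    - [[0, 0, 0], [0.2, 1.1, 0.3], 0]
    - [[0, 0, 0], [0, 1.1, 0.5], 0]
    - [[0, 0, 0], [0, 1, 0.6], 0]
    - [[0, 0, 0], [0, 1, 0.7], 0]
    - [[0, 0, 0], [0, 0.9, 0.8], 0]
    - [[0, 0, 0], [0, 0.9, 0.9], 0]
    - [[0, 0, 0], [0, 0.7, 1], 0]
    - [[0, 0, 0], [0, 0.7, 1], 0]
    - [[0, 0, 0], [0, 0.6, 1.1], 0]
    - [[0, 0, 0], [0, 0.4, 1], 0]
    - [[0, 0, 0], [0, 0, 0], 0]

```text
clock: 23.5
tool_pos: [0.4924, -0.046, 0.1564]
eef_rot: [-0.055, 0.704, 0.063, 0.705]
contact_force: [0.2, 0.4, 0.3]
opening: 0.009
```

Run:
```python
from h import *
go(b2w(-.115,-.03,.156),tilt(0))
```

```text
t 23.5 tcp [ 0.4924 -0.046   0.1564] box [-0.1294 -0.0357] F [0.2 0.4 0.3] op 0.009
turn deg (tool) [ 0.7  0.1 -0.6]
shift cm, present axes [0.05 0.56 1.44] ('axes after turn', array([0.04, 0.57, 1.44]))
```

drive_tool:
  deltas:
    - [[0, 0, 0], [-0.2, 0, 0.5], 0]
    - [[0, 0, 0], [-0.2, 0, 0.4], 0]
    - [[0, 0, 0], [0, 0, 0.3], 0]
    - [[0, 0, 0], [0, 0, 0.2], 0]
    - [[0, 0, 0], [0, 0, 0], 0]

```text
clock: 23.92
tool_pos: [0.5044, -0.0463, 0.1599]
eef_rot: [-0.055, 0.705, 0.061, 0.704]
contact_force: [0.7, -0.1, 0.5]
opening: 0.002
```

drive_tool:
  deltas:
    - [[0, 0, 0], [0, 0, 0.2], 0]
    - [[0, 0, 0], [0, 0, 0.2], 0]
    - [[0, 0, 0], [0, 0, 0], 0]

```text
clock: 24.17
tool_pos: [0.5049, -0.0463, 0.1597]
eef_rot: [-0.056, 0.707, 0.061, 0.702]
contact_force: [-8.5, -0.8, 7.7]
opening: 0.008
```

Run:
```python
from h import *
go(b2w(-.115,-.03,.156),tilt(0))
```

```text
t 24.17 tcp [ 0.5049 -0.0463  0.1597] box [-0.117 -0.038] F [-8.5 -0.8  7.7] op 0.008
turn deg (tool) [ 0.6 -0.4 -0.4]
shift cm, present axes [0.37 0.79 0.21] ('axes after turn', array([0.37, 0.8 , 0.2 ]))
```

drive_tool:
  deltas:
    - [[0, 0, 0], [0, 0, 0.2], 0]
    - [[0, 0, 0], [0, 0, 0.2], 0]
    - [[0, 0, 0], [0, 0, 0], 0]
    - [[0, 0, 0], [0, 0, -1.2], 0]
    - [[0, 0, 0], [0, 0, -2], 0]
    - [[0, 0, 0], [0, 0, -3], 0]
    - [[0, 0, 0], [-1, 0, -3], 0]
    - [[0, 0, 0], [-4, 0, 0], 0]
    - [[0, 0, 0], [-4, 0, 0], 0]
    - [[0, 0, 0], [-4, 0, 0], 0]
    - [[0, 0, 0], [-4, 0, 0], 0]
    - [[0, 0, 0], [-4, 0, 0], 0]

```text
clock: 25.17
tool_pos: [0.421, -0.0616, 0.3718]
eef_rot: [-0.056, 0.705, 0.062, 0.704]
contact_force: [0.9, -1.3, -0.3]
opening: 0.008
```

Run:
```python
from h import *
go(b2w(-.0185,.0,.36),tilt(0));print(r.get_state()["q"].round(2))
S=cam("side");T=cam("top");ims=[S["im"],T["im"]]
a=ims[0][130:280,210:370];b=ims[1][130:280,240:400]
cv2.imwrite("pics/c7.png",cv2.resize(np.hstack([a,b]),None,fx=2.5,fy=2.5,interpolation=cv2.INTER_CUBIC))
for n,c in(("s",S),("t",T)): print(n,[np.round(np.array(proj(c,b2w(x,y,.19)))-((210,130) if n=="s" else (240,130)),1)*2.5 for x,y in((-.106,.15),(-.106,.01),(-.106,-.15))])
```

```text
t 25.17 tcp [ 0.421  -0.0616  0.3718] box [-0.2023 -0.0402] F [ 0.9 -1.3 -0.3] op 0.008
turn deg (tool) [ 0.6 -0.  -0.5]
shift cm, present axes [ 1.2   3.8  18.42] ('axes after turn', array([ 1.18,  4.02, 18.38]))
[ 0.93  0.56 -1.41  1.91  0.59  1.2   1.04]
s [array([143. , 160.5]), array([246.5, 179. ]), array([367.  , 200.25])]
t [array([101.  , 256.25]), array([201.25, 201.5 ]), array([311.5 , 141.25])]
```

View pics/c7.png

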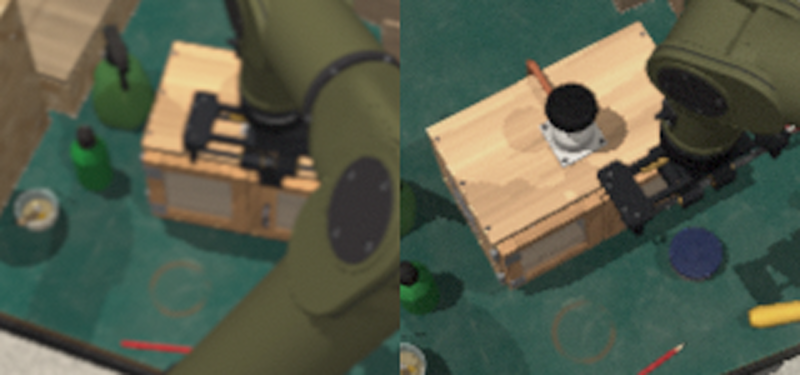

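Both doors look shut: their top edges lie along the predicted line (side (246,179), top (201,201)), and both gave the same contact position, x -0.117. Now the button.

drive_tool:
  deltas:
    - [[0, 0, 0], [0, 0.8, 2.5], 0]
    - [[0, 0, 0], [0, 0.8, 4], 0]
    - [[0, 0, 0], [0, 0.8, 4], 0]
    - [[0, 0, 0], [0, 0.8, 4], 0]
    - [[0, 0, 0], [0, 0.6, 3.6], 0]
    - [[0, 0, 0], [0, 0, 0], 0]
    - [[0, 0, 0], [1.5, 0, 0], 0]
    - [[0, 0, 0], [1.5, 0, 0], 0]
    - [[0, 0, 0], [1.5, 0, 0], 0]
    - [[0, 0, 0], [0.8, 0, 0], 0]
    - [[0, 0, 0], [0, 0, 0], 0]

```text
clock: 26.18
tool_pos: [0.5924, 0.0051, 0.3147]
eef_rot: [-0.056, 0.707, 0.061, 0.703]
contact_force: [0.3, -0.2, -0.0]
opening: 0.006
```

Run:
```python
from h import *
go(b2w(-.0213,.0,.284),tilt(0));print(r.get_state()["q"].round(2))
```

```text
t 26.18 tcp [0.5924 0.0051 0.3147] box [-0.0226 -0.0008] F [ 0.3 -0.2 -0. ] op 0.006
turn deg (tool) [ 0.6 -0.3 -0.4]
shift cm, present axes [3.07 0.05 0.15] ('axes after turn', array([3.07, 0.08, 0.13]))
[ 0.51  0.81 -1.19  1.55  0.76  1.31  0.96]
```

drive_tool:
  deltas:
    - [[0, 0, 0], [0.5, 0, 0.1], 0]
    - [[0, 0, 0], [0.5, 0, 0], 0]
    - [[0, 0, 0], [0.5, 0, 0], 0]
    - [[0, 0, 0], [0.5, 0, 0], 0]
    - [[0, 0, 0], [0.5, 0, 0], 0]
    - [[0, 0, 0], [0.5, 0, 0], 0]
    - [[0, 0, 0], [0.2, 0, 0], 0]
    - [[0, 0, 0], [0.2, 0, 0], 0]
    - [[0, 0, 0], [0, 0, 0], 0]

```text
clock: 26.93
tool_pos: [0.5954, 0.0068, 0.2848]
eef_rot: [-0.056, 0.704, 0.061, 0.705]
contact_force: [-2.7, -2.3, 13.2]
opening: 0.006
```

Run:
```python
from h import *
go(b2w(-.0213,.0,.284),tilt(0))
```

```text
t 26.93 tcp [0.5954 0.0068 0.2848] box [-0.0195  0.0005] F [-2.7 -2.3 13.2] op 0.006
turn deg (tool) [ 0.6  0.1 -0.4]
shift cm, present axes [ 0.08 -0.05 -0.18] ('axes after turn', array([ 0.08, -0.05, -0.18]))
```

drive_tool:
  deltas:
    - [[0, 0, 0], [0.3, 0, 0], 0]
    - [[0, 0, 0], [0.2, 0, 0], 0]
    - [[0, 0, 0], [0, 0, 0], 0]

```text
clock: 27.18
tool_pos: [0.5958, 0.0071, 0.2836]
eef_rot: [-0.056, 0.703, 0.06, 0.706]
contact_force: [-7.9, -4.7, 32.2]
opening: 0.004
```

Run:
```python
from h import *
go(b2w(-.0213,.0,.284),tilt(0))
```

```text
t 27.18 tcp [0.5958 0.0071 0.2836] box [-0.019   0.0007] F [-7.9 -4.7 32.2] op 0.004
turn deg (tool) [ 0.5  0.3 -0.3]
shift cm, present axes [-0.04 -0.07 -0.23] ('axes after turn', array([-0.04, -0.07, -0.23]))
```

Position is hard against the second stop (32 N). I ease a little, hold about a second, and release straight up.

drive_tool:
  deltas:
    - [[0, 0, 0], [-0.2, 0, 0], 0]
    - [[0, 0, 0], [0, 0, 0], 0]
    - [[0, 0, 0], [0, 0, 0], 0]
    - [[0, 0, 0], [0, 0, 0], 0]
    - [[0, 0, 0], [0, 0, 0], 0]
    - [[0, 0, 0], [0, 0, 0], 0]
    - [[0, 0, 0], [0, 0, 0], 0]
    - [[0, 0, 0], [0, 0, 0], 0]
    - [[0, 0, 0], [0, 0, 0], 0]
    - [[0, 0, 0], [0, 0, 0], 0]
    - [[0, 0, 0], [0, 0, 0], 0]

```text
clock: 28.1
tool_pos: [0.5956, 0.0069, 0.2838]
eef_rot: [-0.056, 0.703, 0.061, 0.706]
contact_force: [-5.0, -3.0, 22.3]
opening: 0.005
```

drive_tool:
  deltas:
    - [[0, 0, 0], [-1.5, 0, 0], 0]
    - [[0, 0, 0], [-2, 0, 0], 0]
    - [[0, 0, 0], [-3, 0, 0], 0]
    - [[0, 0, 0], [-4, 0, 0], 0]
    - [[0, 0, 0], [0, 0, -4], 0]
    - [[0, 0, 0], [0, 0, -4], 0]
    - [[0, 0, 0], [0, 0, -4], 0]
    - [[0, 0, 0], [0, 0, -4], 0]
    - [[0, 0, 0], [-2, 0, 0], 0]
    - [[0, 0, 0], [0, 0, 0], 0]
    - [[0, 0, 0], [0, 0, 0], 0]

```text
clock: 29.02
tool_pos: [0.4376, -0.021, 0.4055]
eef_rot: [-0.055, 0.704, 0.061, 0.705]
contact_force: [0.7, -0.2, -0.7]
opening: 0.006
```

drive_tool:
  deltas:
    - [[0, 0, 0], [0, -4, 0], 0]
    - [[0, 0, 0], [0, -4, 0], 0]
    - [[0, 0, 0], [0, -4, 0], 0]
    - [[0, 0, 0], [0, -4, 0], 0]
    - [[0, 0, 0], [0, -4, 0], 0]
    - [[0, 0, 0], [0, -4, 0], 0]
    - [[0, 0, 0], [0, -4, 0], 0]
    - [[0, 0, 0], [0, 0, 0], 0]
    - [[0, 0, 0], [0, 0, 0], 0]

```text
clock: 29.77
tool_pos: [0.4843, -0.2997, 0.401]
eef_rot: [-0.052, 0.705, 0.06, 0.705]
contact_force: [0.4, 0.6, -0.4]
opening: 0.007
```

Run:
```python
from h import *
go();print(r.get_state()["q"].round(2))
S=cam("side");T=cam("top");ims=[S["im"],T["im"]]
a=ims[0][130:290,210:420];b=ims[1][130:290,230:440]
cv2.imwrite("pics/c8.png",cv2.resize(np.hstack([a,b]),None,fx=1.9,fy=1.9,interpolation=cv2.INTER_CUBIC))
```

```text
t 29.77 tcp [ 0.4843 -0.2997  0.401 ] box [-0.1765 -0.2851] F [ 0.4  0.6 -0.4] op 0.007
[ 1.13  0.74 -1.33  1.47  0.71  1.48  1.53]
```

View pics/c8.png

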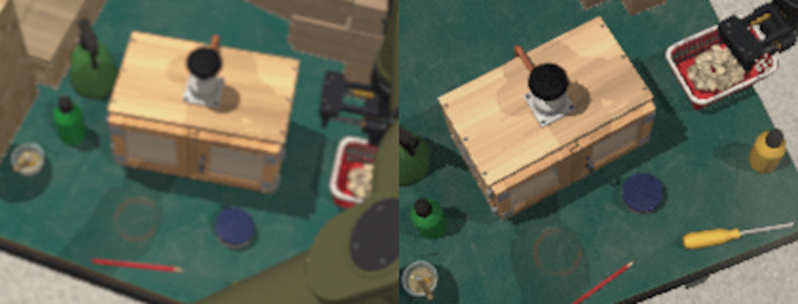

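Both doors are shut flush with the lip over the rebate. The button is up again, the yellow bottle is standing at top (633,208), and the basket, cup and spray bottle have not moved. Handing in.

```bash
python3 -c "
from plant import r
print(r.finish_job())"
```

```text
the job is handed in; nothing more can be done
None
```

The job is done and handed in at about 30 s of the 72 s allowed; the hand-in reports no verdict.

- **Glue bottle:** I set the yellow bottle aside, standing at about (0.43, -0.345). The last top picture shows it upright and clear of the doors.
- **Block plane:** I pushed it by the toe until it stopped, with the force rising to 20 N. The toe ended at about box x -0.079 against a nominal -0.080, so its heel is on the rear wall. I planned to grip the knob, but the arm could not tilt far enough.
- **Doors:** I shut the rebated door first and the lipped door second. Both stopped the finger at the same place, box x -0.117. The nominal place is -0.115, which is about 0.015 rad if real and within the 0.05 allowed. The pictures show both flush, with the lip outside.
- **Button:** I pressed it through both stops, with a brief peak of 32 N on the hard stop. I held it there at about 22 N for roughly a second and let it right up. The last picture shows it up.
- **Left alone:** The spray bottle, basket, glue cup and tin look unmoved. I judged this by eye from the pictures and did not measure it.

While backing out from the plane, joint 3 read -1.47, which is its limit, to two decimals. I did not check it more finely.

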